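# Line up a lid under the press, then bring its ball

## Task

A brass ball is to be pressed into the drilled seat in the middle of the long inlaid lid: first slide the lid along the press's work board, without lifting it off, until the seat is centred under the punch. Then pick up the parts tray by its upright grip and bring it to the press, keeping it level enough that the loose ball never leaves its pocket, and finish while still holding the tray steady and level there, higher than the lid and touching nothing but your gripper, with the ball within 10 cm of the punch tip, ready for the inlayer to take. The lid stays lined up, and everything else stays where it is.

Things in the scene. Friction and masses are not known exactly. Their poses are not given: they have to be found in the camera images.
- press: green arbor press with a plywood work board in front, one fixed piece, nothing moves. Origin on the bench below the punch axis; y points back to the column, z up. Board top, where the lid slides: z 50 mm, x -230 to 170, y -150 to 75. Column: x +-21, y over 95. Head: x +-36, y -64 to 170, z 220 to 335. Ram 25 mm square, lower end z 130. Hand lever on the +x side, above z 210
- punch_tip (a point): centre of the flat 10 mm face at the lower end of the steel punch under the ram: 98 mm above the bench, 48 mm above the board, 32 mm above the lid's top; axes as the press
- lid_center (a point): loose walnut lid lying flat on the board, 300 (its x) x 56 (its y) x 16 mm, about 0.2 kg, three inlaid stars; this point is its centre, 8 mm above the board, straight below the middle of the seat. It can be gripped across its 56 mm width near an end. It starts within 0.25 rad of the press's x, 30 to 80 mm to its -y side
- lid_seat (a point): centre of the mouth of the drilled seat, a dark round hole 20 mm wide and 7 mm deep in a pale ring, in the lid's top at the middle of the middle star; it is to come under the punch tip
- lid: the same lid; origin at the centre of its underside, x along its length, z up
- tray_grip (a point): pale wooden parts tray, 170 (x) x 100 (y) x 10 mm, about 0.2 kg, on the bench, with a dark upright grip board in its middle: 60 mm long along the tray's x, 14 mm thick along y, its top 72 mm above the tray's underside. This point is inside the grip board, on the tray's middle, 49 mm above the underside; close the fingers along y. x points to the ball pocket
- tray: the same tray; origin at the centre of its underside, x towards the ball pocket, z up
- tray_pocket (a point): where the ball's centre lies when it rests in the middle of its pocket: 52 mm from the tray's middle along its +x, 19 mm above the tray's underside. The pocket is round, 36 mm wide, blue-floored and only 3 mm deep, so a strong tilt or jerk lets the ball roll out over the rim
- ball_center (a point): centre of the loose brass ball, 24 mm in diameter, 61 g, free to roll about in the tray's pocket
- box: closed inlaid wooden box, 154 x 94 x 60 mm, to be left alone; origin at the centre of its underside. The tray and this box may change places
- panels: pile of three inlaid panels, 60 x 170 x 30 mm, to be left alone; origin at the centre of its underside
- strips: wired bundle of yellow wood strips, about 46 x 260 x 25 mm, to be left alone; origin at the centre of its underside
- star_rod: black star-section rod standing on end, 65 mm across, 70 mm tall, to be left alone; origin at the centre of its underside
- glue: yellow glue bottle, 60 mm across, 170 mm tall, to be left alone; origin at the centre of its underside
There are look-alikes about, which are no part of the job. Leave any purple or red look-alike of the tray alone.

How it is judged (in metres and radians):
On the way, in this order (a step that is already met when the one before it is completed fails the run):
1. the seat is under the punch, the lid flat on the board and let go, the tray still on the bench (horizontal distance between lid_seat and punch_tip below 0.005 m and height (world z) of lid_seat below 0.069 m and angle between lid's own z axis and vertical below 0.03 rad and contact force between the fingers and lid below 0.05 N and height (world z) of tray below 0.01 m), for 0.3 s.
2. the tray is lifted by the gripper with the ball in its pocket, the lid still lined up (horizontal distance between lid_seat and punch_tip below 0.005 m and height (world z) of lid_seat below 0.069 m and angle between lid's own z axis and vertical below 0.03 rad and height (world z) of tray above 0.04 m and contact force between the fingers and tray above 1 N and distance between ball_center and tray_pocket below 0.02 m), for 0.2 s.
At the end, for the whole second after the job is handed in: Seat within 5 mm of the punch axis, lid flat on the board; the gripper alone holds the tray, still, within 5 degrees of level, its underside 70 mm or more above the bench; the ball in its pocket, its centre within 120 mm of the punch tip (horizontal distance between lid_seat and punch_tip below 0.005 m and height (world z) of lid_seat below 0.069 m and angle between lid's own z axis and vertical below 0.03 rad and distance between ball_center and tray_pocket below 0.02 m and distance between ball_center and punch_tip below 0.12 m and angle between tray's own z axis and vertical below 0.09 rad and height (world z) of tray above 0.07 m and linear speed of tray below 0.03 m/s and contact force between the fingers and tray above 1 N and contact force between tray and lid below 0.05 N and contact force between tray and press below 0.05 N); the arm keeps its last pose, push and grip.
It fails at once if the ball leaves its pocket (distance between ball_center and tray_pocket above 0.021 m).
It fails at once if the lid is lifted more than 12 mm off the board, or tipped (height (world z) of lid_seat above 0.078 m or angle between lid's own z axis and vertical above 0.15 rad).
It fails at once if something else on the bench is pushed more than 20 mm (distance of any of box, panels, strips, star_rod, glue from where it was at the start of the episode above 0.02 m).
It also fails if it takes over 69 s, if anything falls off the work surface, if the arm or the gripper's body presses on something with over 40 N, if the wrist force passes 120 N, or if a joint passes its speed limit or range.

## Robot

A 6-joint arm with a two-finger parallel gripper is mounted at the origin on the work surface. World frame = base frame: x ahead of the robot, y to its left, z up, the work surface at z = 0. Lengths are in m, angles in degrees, forces in N, time in s.
With the tool pointing down it reaches from about 0.25 to 0.725 m from the base axis. Payload 9.7 kg.
Tool frame: the origin (TCP) lies at the very end of the fingers, on their centre line; the grasp point (between the pads) lies 19 mm behind it; x points along the fingers, z is the direction in which the jaws open and shut, and the axes are right-handed (so a half turn about x gives the same grasp; the last joint's range is limited). The gripper opens to 85 mm and grips with 20 to 120 N. Pads are 22 mm wide; open, the fingers measure 114 mm over their backs; the gripper's body (76 mm by 85 mm) begins 54 mm behind the grasp point. The pads swing forward as they close: fully open they stand 13 mm farther back than shut.
Start: joints at [67.38, 4.979, 10.078, 95.1, 0, 90], TCP at [0.212, 0.508, 0.231] pointing down, gripper open.
Joint ranges: [-179.16, 179.16], [-48.56, 103.87], [-65.8, 70.77], [-126.05, 130.52], [-82.76, 87.17], [-180, 180]. Speed limits (degrees/s): [127.2, 127.2, 147.25, 180, 180, 180].

## Interface

Orientations are given as [roll, pitch, yaw] about the fixed x, y, z axes, in that order (R = Rz(yaw) Ry(pitch) Rx(roll)).
In Python, from workcell import sensors, vision, job_done gives the robot as it stands.
- The arm moves only by the tool carry_out, never from a script. Its argument "increments" is a list of rows, each a list of 7 numbers: the turn, a rotation vector about the tool's x, y, z in degrees, then the shift along the tool's x, y, z in mm, then the opening in per cent of the stroke, from 0 (shut) to 100 (fully open). A call has 1 to 12 rows; each row shifts and turns the commanded pose from where the row before left it, along the tool's axes as they then stand; what a row does not reach is not made up. A row lasts 1/8 s, in which the tool goes at most 62.5 mm and 10.7 degrees, less where a joint would pass 70% of its speed; a pose out of reach is approached as far as the arm can. A call is refused whole if a number of a shift passes 62.5 or a number of a turn 10.7, either way. A call with a gripper value outside its range is refused whole. The fingers move at their own pace and stop on an object; "squeeze" is the grip in N (left out, the last holds). Time passes only in rows, so rows that do not move let the fingers close. It gives the time, the measured TCP pose, the force and the opening at its end, in the units of the state.
- sensors.get_obs(): the state, without advancing time (a new reading comes with each control period).
- vision.camera(name): name is "scene" or "top" or "wrist"; returns the picture (384x512x3 uint8, red, green, blue); there is no depth.
- vision.calibration(name): a dict with "camera_matrix" (3x3 intrinsics, pixels), "dist" ([k1, k2, p1, p2, k3] as OpenCV has them; the pictures are not rectified), "extrinsics" (4x4, takes a point from world to camera coordinates); the wrist camera has in their place "mount" (4x4, takes a point from camera to tool coordinates, whose origin is the TCP and whose axes are the tool frame's). Camera axes: x right, y up, looking along -z (the intrinsics and any distortion apply to the point x, -y, -z); pixel columns grow to the right and rows downward; lengths in m; the calibration is good to about 2 mm. A picture is of the moment at which its call begins: read the wrist's pose just before it. calibration takes no time and is no camera call.
- job_done(): hands the job in, once; it reports no verdict.
The state is a dict: "time": time; "q": joint angles; "qd": joint speeds; "joint_efforts": joint torques, N m; "ee_pos": TCP position; "tcp_rot": TCP orientation; "wrist_force": force on the tool from outside, world axes, zero at the start; "torque": the same for the moment, N m; "opening": finger opening in m.
Only numpy, scipy, OpenCV 4.12 (cv2) and the standard library are available. Lean on these libraries where they do the work, as an engineer would, in place of code of your own. Each camera call takes 0.05 s, during which the arm holds its last target.

## Working session

There is one attempt and no reset: what is moved stays moved. The work goes in short steps, Python scripts to look and compute and a tool call to move; the robot and the scene stay as the last step left them, time stands still between calls to the robot, and variables do not carry over. Pictures are saved under pics/ and viewed, and the job is handed in when it is done.

Besides the shell and the picture viewer there is one more tool, called by a JSON object that holds its "api" and its "payload", one argument or row to a line. carry_out: Moves the arm, as the interface text tells. Its arguments: {"type":"object","properties":{"increments":{"type":"array"},"squeeze":{"type":"number"}},"required":["increments"]}

```bash
mkdir -p pics; ls
python3 - <<'E'
from workcell import sensors, vision
import cv2
print(sensors.get_obs())
for n in ("scene","top","wrist"):
    c=vision.calibration(n); print(n,{k:__import__('numpy').round(v,4).tolist() for k,v in c.items()})
    cv2.imwrite(f"pics/{n}0.png",vision.camera(n)[:,:,::-1])
E
```

```text
pics
{'time': 0.0, 'q': array([ 6.73781569e+01,  5.01231314e+00,  1.00355161e+01,  9.50983026e+01,
       -1.66742668e-04,  8.99989100e+01]), 'qd': array([ 0.02605321, -0.07334918, -0.05684033,  0.02476001, -0.06644365,
       -0.07108972]), 'joint_efforts': array([ 9.79873512e-04, -5.20388138e+01,  4.64802253e+01,  1.63606089e-02,
        9.59335011e-05,  2.07424861e-06]), 'ee_pos': array([0.21147519, 0.50748894, 0.23058093]), 'tcp_rot': array([-179.87387739,   89.9249001 , -112.49463044]), 'wrist_force': array([ 0.46870616,  0.03861136, -0.19425046]), 'torque': array([0.02507918, 0.00820552, 0.00336547]), 'opening': 0.0855997001199367}
scene {'camera_matrix': [[361.0166, 0.0, 245.7199], [0.0, 361.0166, 191.9473], [0.0, 0.0, 1.0]], 'dist': [0.0395, 0.0, 0.0, 0.0, 0.0], 'extrinsics': [[0.6934, 0.7205, -0.0094, -0.2752], [-0.538, 0.5263, 0.6584, 0.2873], [0.4793, -0.4515, 0.7526, -1.4891], [0.0, 0.0, 0.0, 1.0]]}
top {'camera_matrix': [[350.7447, 0.0, 250.6249], [0.0, 350.7447, 187.2309], [0.0, 0.0, 1.0]], 'dist': [0.0117, 0.0, 0.0, 0.0, 0.0], 'extrinsics': [[0.0175, -0.9996, 0.0224, -0.149], [0.9943, 0.0197, 0.1048, -0.5046], [-0.1052, 0.0205, 0.9942, -0.9516], [0.0, 0.0, 0.0, 1.0]]}
wrist {'camera_matrix': [[344.4406, 0.0, 260.0451], [0.0, 344.4406, 191.2069], [0.0, 0.0, 1.0]], 'dist': [-0.0405, 0.0, 0.0, 0.0, 0.0], 'mount': [[0.001, 0.3006, -0.9537, -0.1433], [-0.0003, 0.9537, 0.3006, 0.0767], [1.0, -0.0, 0.001, 0.0002], [0.0, 0.0, 0.0, 1.0]]}
```

View pics/scene0.png

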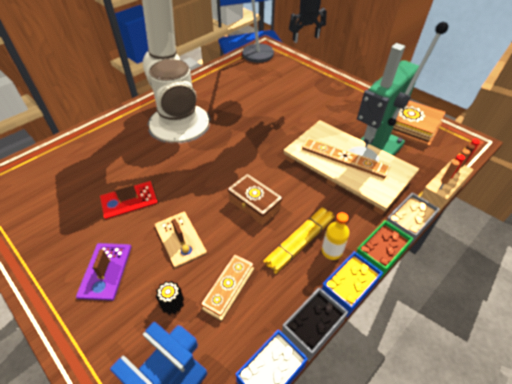

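View pics/top0.png

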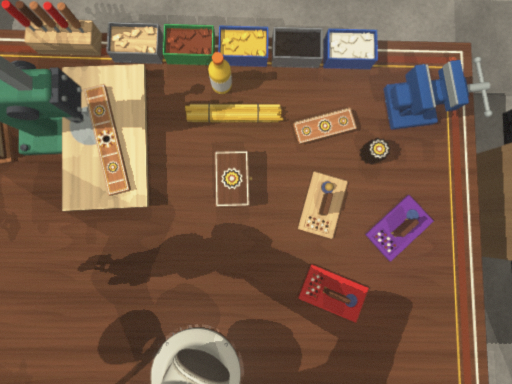

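View pics/wrist0.png

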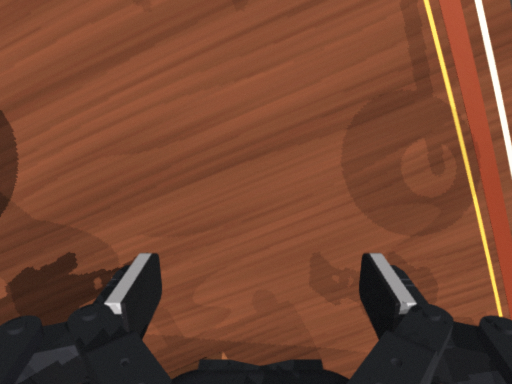

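The scene view shows the press at upper right (380,120), with the lid on its board at about (345,158).

- **Top view, lid:** it lies at (107,140) with its seat at (106,138).
- **Tray candidates (top view):** the pale tray at (323,205) with its blue pocket near (328,186), the purple one at (400,227), and the red one at (334,292). The pale one matches the description, so it is my choice. Purple and red are to be left alone.
- **Lid look-alike:** the panels pile at (325,125) has stars too, but the lid is the piece on the board.

I'll check both choices in close crops.

```bash
cat > h.py <<'E'
import numpy as np, cv2
from workcell import sensors, vision
from scipy.spatial.transform import Rotation as R
def TW(obs=None):
    o=obs or sensors.get_obs(); T=np.eye(4); T[:3,:3]=R.from_euler('xyz',o['tcp_rot'],degrees=True).as_matrix(); T[:3,3]=o['ee_pos']; return T
def cam(name,obs=None):
    c=vision.calibration(name)
    E=np.array(c['extrinsics']) if 'extrinsics' in c else np.linalg.inv(TW(obs)@np.array(c['mount']))
    return np.array(c['camera_matrix']),np.array(c['dist']),E
def ray(C,uv):
    K,d,E=C; p=cv2.undistortPoints(np.array(uv,float).reshape(-1,1,2),K,d).reshape(-1,2)
    dc=np.c_[p[:,0],-p[:,1],-np.ones(len(p))]; M=np.linalg.inv(E)
    return M[:3,3],dc@M[:3,:3].T
def plane(C,uv,z):
    o,d=ray(C,uv); return o+d*((z-o[2])/d[:,2])[:,None]
def proj(C,P):
    K,d,E=C; P=np.atleast_2d(P); c=P@E[:3,:3].T+E[:3,3]; c=c*[1,-1,-1]
    return cv2.projectPoints(c,np.zeros(3),np.zeros(3),K,d)[0].reshape(-1,2)
def crop(img,x0,y0,x1,y1,s,name):
    cv2.imwrite('pics/'+name,cv2.resize(img[y0:y1,x0:x1,::-1],None,fx=s,fy=s,interpolation=cv2.INTER_CUBIC))
E
python3 - <<'E'
from h import *
t=cv2.imread('pics/top0.png')[:,:,::-1]
crop(t,0,50,160,220,3.5,'t_press.png'); crop(t,280,160,380,250,6,'t_tray.png')
s=cv2.imread('pics/scene0.png')[:,:,::-1]; crop(s,270,40,450,220,3.2,'s_press.png')
C=cam('top')
print(plane(C,[[62,66],[145,65],[147,207],[63,210]],.05).round(3).tolist())
print(plane(C,[[106,138]],.066).round(3), plane(C,[[328,186]],.01).round(3))
E
```

```text
[[0.834, 0.392, 0.05], [0.844, 0.164, 0.05], [0.446, 0.139, 0.05], [0.434, 0.361, 0.05]]
[[0.629 0.253 0.066]] [[ 0.517 -0.361  0.01 ]]
```

View pics/t_press.png

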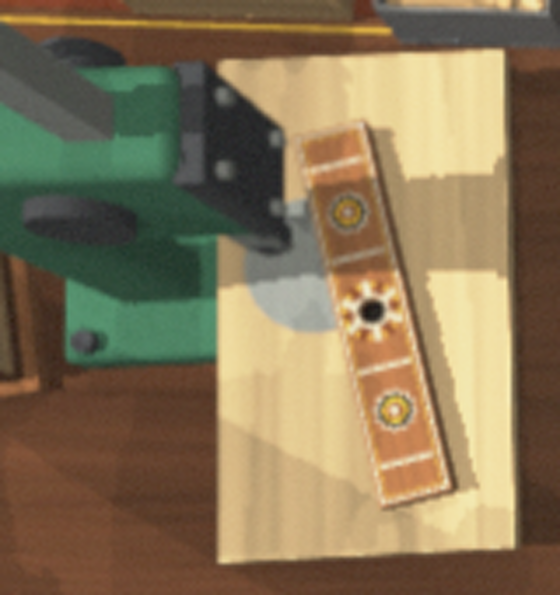

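View pics/t_tray.png

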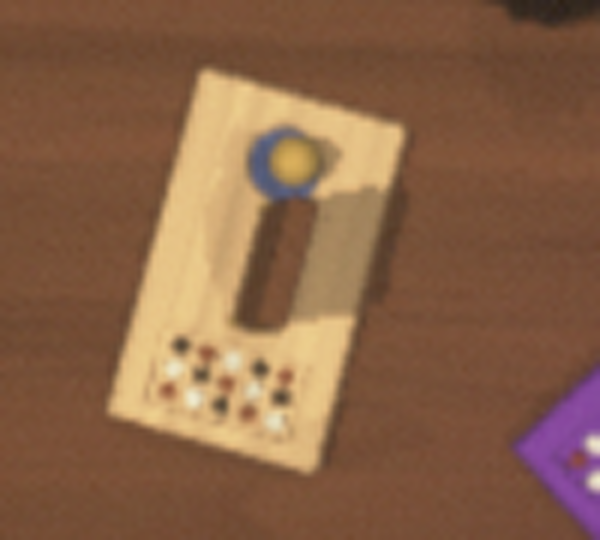

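View pics/s_press.png

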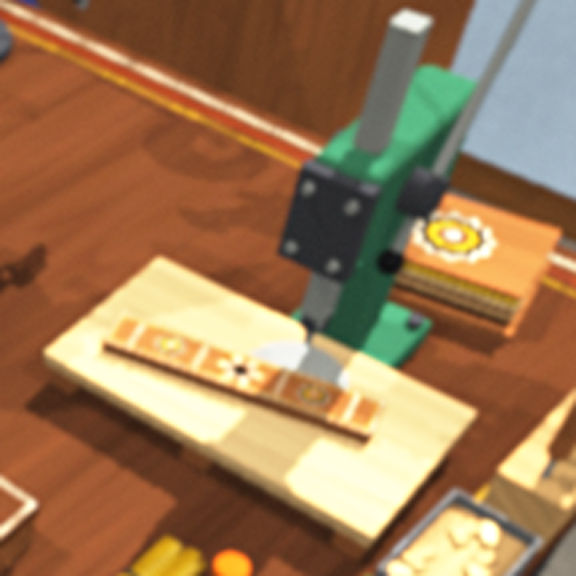

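Run:
```python
from h import *
print(TW().round(3))
C=cam('top'); t=cv2.imread('pics/top0.png')[:,:,::-1]
hsv=cv2.cvtColor(t,cv2.COLOR_RGB2HSV)
# seat dark hole in lid region
g=cv2.cvtColor(t,cv2.COLOR_RGB2GRAY)
sub=g[130:148,98:116]; w=np.clip(85-sub.astype(float),0,None); ys,xs=np.mgrid[130:148,98:116]
seat=np.array([(w*xs).sum()/w.sum(),(w*ys).sum()/w.sum()]); print('seat px',seat, sub.min())
P=plane(C,[seat,[347/3.5-.0,50+212/3.5],[395/3.5,50+410/3.5]],.066); print(P.round(4))
d=P[1]-P[2]; print('lid yaw',np.degrees(np.arctan2(d[1],d[0])))
# tray: pale mask
m=cv2.inRange(hsv,(10,50,140),(30,180,255)); m[:160]=0;m[260:]=0;m[:,:290]=0;m[:,360:]=0
m=cv2.morphologyEx(m,cv2.MORPH_CLOSE,np.ones((15,15)))
c=max(cv2.findContours(m,0,1)[0],key=cv2.contourArea); r=cv2.minAreaRect(c); b=cv2.boxPoints(r); B=plane(C,b,.01)
print(r,B.round(3).tolist(),B.mean(0),[np.linalg.norm(B[i]-B[i-1]).round(3) for i in range(4)])
# scene triangulate punch check
S=cam('scene'); print('punch proj scene',proj(S,[[.664,.303,.098]]), 'top',proj(C,[[.664,.303,.098]]))
print('seat scene',proj(S,P[:1]))
sc=plane(S,[[270+242/3.2,40+371/3.2]],.066); print('seat from scene',sc)
```

```text
[[-0.    -0.923  0.385  0.211]
 [-0.001  0.385  0.923  0.508]
 [-1.     0.    -0.001  0.231]
 [ 0.     0.     0.     1.   ]]
seat px [105.74056147 138.40077444] 28
[[0.6278 0.2538 0.066 ]
 [0.7043 0.276  0.066 ]
 [0.55   0.2304 0.066 ]]
lid yaw 16.461912526225927
((322.4653625488281, 204.6269073486328), (36.48561096191406, 61.13093566894531), 15.255120277404785) [[0.393, -0.272, 0.01], [0.562, -0.318, 0.01], [0.536, -0.419, 0.01], [0.368, -0.372, 0.01]] [ 0.46440691 -0.34518577  0.01      ] [np.float64(0.103), np.float64(0.175), np.float64(0.104), np.float64(0.175)]
punch proj scene [[364.07991039 146.66010354]] top [[ 82.69982973 121.36810832]]
seat scene [[344.68523803 155.36879613]]
seat from scene [[0.63178845 0.25374507 0.066     ]]
```

Seat is about (0.629, 0.254) and lid yaw about 16.5°. The two views agree to about 4 mm. The punch from the board corners is about (0.664, 0.303), with the press yawed about 4°. I'll move to hover over the lid's near end.

{"api": "carry_out", "payload": {
  "increments": [
    [0, 0, 0, 0, -39, -15, 100],
    [0, 0, 0, 0, -39, -15, 100],
    [0, 0, 0, 0, -39, -15, 100],
    [0, 0, 0, 0, -39, -15, 100],
    [0, 0, 0, 0, -39, -15, 100],
    [0, 0, 0, 0, -39, -15, 100],
    [0, 0, 0, 0, -39, -15, 100],
    [0, 0, 0, 0, -39, -15, 100],
    [0, 0, 0, 0, -39, -15, 100],
    [0, 0, 0, 0, -39, -15, 100]
  ]
}}

```text
time: 1.4
ee_pos: [0.5147, 0.2181, 0.2311]
tcp_rot: [129.6, 90.0, -163.1]
wrist_force: [0.5, 1.1, -0.6]
opening: 0.0854
```

{"api": "carry_out", "payload": {
  "increments": [
    [-8, 0, 0, 0, 0, 0, 100],
    [-8, 0, 0, 0, 0, 0, 100],
    [-8, 0, 0, 0, 0, 0, 100],
    [-8, 0, 0, 0, 0, 0, 100],
    [-7, 0, 0, 0, 0, 0, 100],
    [0, 0, 0, 0, 0, 0, 100],
    [0, 0, 0, 0, 0, 0, 100]
  ]
}}

```text
time: 2.28
ee_pos: [0.5138, 0.2192, 0.2311]
tcp_rot: [96.5, 90.0, -157.2]
wrist_force: [1.1, -0.1, 0.6]
opening: 0.0854
```

Run:
```python
from h import *
o=sensors.get_obs(); print(o['time'],TW(o).round(4),o['q'].round(1))
im=vision.camera('wrist'); cv2.imwrite('pics/w1.png',im[:,:,::-1])
np.save('w1T.npy',TW(o))
C=cam('wrist',o); print(proj(C,[[.664,.303,.098],[.630,.254,.066],[.51,.218,.066]]))
```

```text
2.275 [[-3.000e-04 -9.602e-01 -2.795e-01  5.138e-01]
 [-1.000e-04 -2.795e-01  9.602e-01  2.192e-01]
 [-1.000e+00  3.000e-04 -0.000e+00  2.311e-01]
 [ 0.000e+00  0.000e+00  0.000e+00  1.000e+00]] [23.1  6.2 11.4 95.2  0.   6.9]
[[299.29454145 343.37583445]
 [261.1998626  284.7634455 ]
 [260.18335683 165.93250329]]
```

View pics/w1.png

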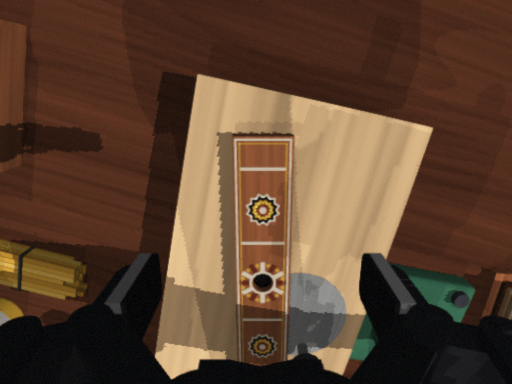

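The wrist view shows the lid square to the tool, with the seat at (262,281). The punch is partly hidden near (303,348). I'll raise the arm for a clear view of the punch.

{"api": "carry_out", "payload": {
  "increments": [
    [0, 0, 0, -40, 0, 0, 100],
    [0, 0, 0, -40, 0, 0, 100],
    [0, 0, 0, -30, 0, 0, 100],
    [0, 0, 0, 0, 0, 0, 100],
    [0, 0, 0, 0, 0, 0, 100]
  ]
}}

```text
time: 2.95
ee_pos: [0.5139, 0.2193, 0.3404]
tcp_rot: [95.0, 90.0, -158.7]
wrist_force: [-0.1, 0.8, -0.3]
opening: 0.0855
```

Run:
```python
from h import *
o=sensors.get_obs(); print(o['time'],TW(o).round(4))
im=vision.camera('wrist'); cv2.imwrite('pics/w2.png',im[:,:,::-1])
np.save('w2T.npy',TW(o)); crop(im,200,180,360,320,4,'w2c.png')
C=cam('wrist',o); print(proj(C,[[.664,.303,.098],[.630,.254,.066],[.51,.218,.066]]))
im=cv2.imread('pics/w1.png')[:,:,::-1]; crop(im,230,250,360,370,4,'w1c.png')
```

```text
2.95 [[-7.000e-04 -9.596e-01 -2.813e-01  5.139e-01]
 [-3.000e-04 -2.813e-01  9.596e-01  2.193e-01]
 [-1.000e+00  8.000e-04 -1.000e-04  3.404e-01]
 [ 0.000e+00  0.000e+00  0.000e+00  1.000e+00]]
[[289.99167859 282.62008104]
 [260.81863413 239.01034361]
 [260.21017543 145.38435762]]
```

View pics/w2c.png

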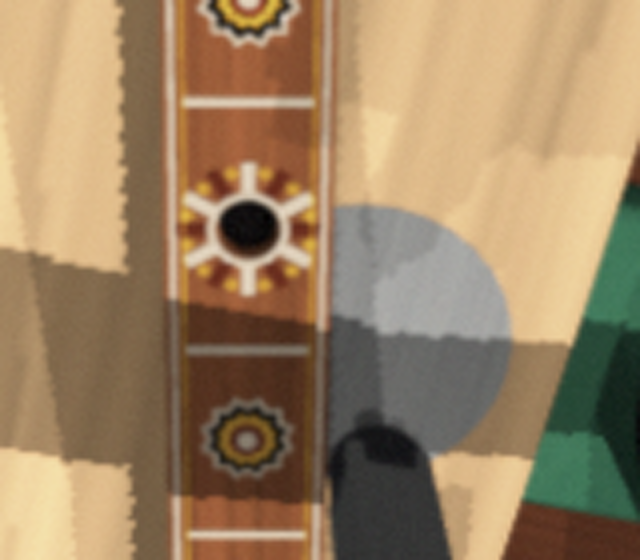

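View pics/w1c.png

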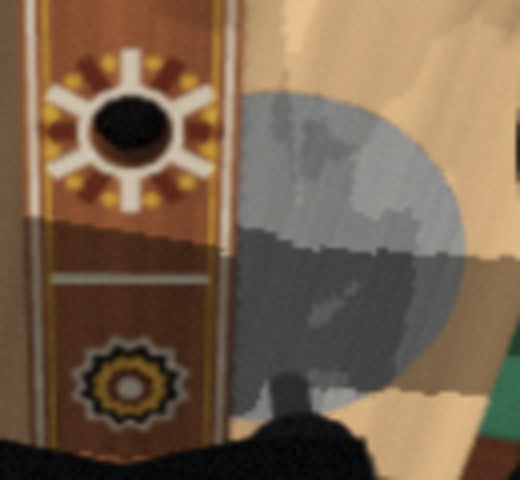

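The raised view shows the seat at (262,236), the punch nub at about (292,285), and a grey plate disc under the punch. I'll cast rays for the punch and seat, and fit the disc.

Run:
```python
from h import *
c=vision.calibration('wrist'); K=np.array(c['camera_matrix']);D=np.array(c['dist']);M=np.array(c['mount'])
C1=(K,D,np.linalg.inv(np.load('w1T.npy')@M)); C2=(K,D,np.linalg.inv(np.load('w2T.npy')@M))
off=-.5+.125
print('punch w1',plane(C1,[[230+291/4+off,250+391/4+off]],.098),'w2',plane(C2,[[200+369/4+off,180+420/4+off]],.098))
print('seat w1',plane(C1,[[230+131/4+off,250+129/4+off]],.066),'w2',plane(C2,[[200+248/4+off,180+227/4+off]],.066))
pts=np.array([[370,205],[445,225],[495,285],[512,340],[495,400],[440,455]],float)/4+[200,180]+off
P=plane(C2,pts,.05); A=np.c_[2*P[:,:2],np.ones(len(P))]; s=np.linalg.lstsq(A,(P[:,:2]**2).sum(1),rcond=None)[0]
print('disc',s[:2],np.sqrt(s[2]+s[:2]@s[:2]))
# board corners in w1: (198,75),(432,127)
print(plane(C1,[[198,75],[432,127]],.05))
S=cam('scene');print('scene punch',plane(S,[[270+311/3.2-.3,40+335/3.2-.3]],.098))
```

```text
punch w1 [[0.66782523 0.3074905  0.098     ]] w2 [[0.66614867 0.30624338 0.098     ]]
seat w1 [[0.62637975 0.25419932 0.066     ]] w2 [[0.62601742 0.25394576 0.066     ]]
disc [0.66715801 0.3058426 ] 0.05517585300144717
[[0.44878118 0.14205285 0.05      ]
 [0.43197716 0.36400077 0.05      ]]
scene punch [[0.66404612 0.31950361 0.098     ]]
```

Wrist rays, the disc fit and the board corners agree: punch about (0.667, 0.3065), seat (0.626, 0.254). The scene-view punch was a rough pick and is an outlier. I'll descend onto the near end.

{"api": "carry_out", "payload": {
  "increments": [
    [0, 0, 0, 40, 0, 2, 100],
    [0, 0, 0, 50, 0, 0, 100],
    [0, 0, 0, 50, 0, 0, 100],
    [0, 0, 0, 50, 0, 0, 100],
    [0, 0, 0, 40, 0, 0, 100],
    [0, 0, 0, 25, 0, 0, 100],
    [0, 0, 0, 17, 0, 0, 100],
    [0, 0, 0, 10, 0, 0, 100],
    [0, 0, 0, 6, 0, 0, 100],
    [0, 0, 0, 0, 0, 0, 100],
    [0, 0, 0, 0, 0, 0, 100]
  ]
}}

```text
time: 4.38
ee_pos: [0.5137, 0.2213, 0.0541]
tcp_rot: [-82.9, 89.9, 23.4]
wrist_force: [-0.5, -0.6, 0.2]
opening: 0.0855
```

Run:
```python
from h import *
o=sensors.get_obs(); print(TW(o).round(4),o['wrist_force'])
im=vision.camera('wrist'); cv2.imwrite('pics/w3.png',im[:,:,::-1])
```

```text
[[ 1.100e-03 -9.594e-01 -2.820e-01  5.137e-01]
 [ 5.000e-04 -2.820e-01  9.594e-01  2.213e-01]
 [-1.000e+00 -1.100e-03  1.000e-04  5.410e-02]
 [ 0.000e+00  0.000e+00  0.000e+00  1.000e+00]] [-0.49943182 -0.58789479  0.20030284]
```

View pics/w3.png

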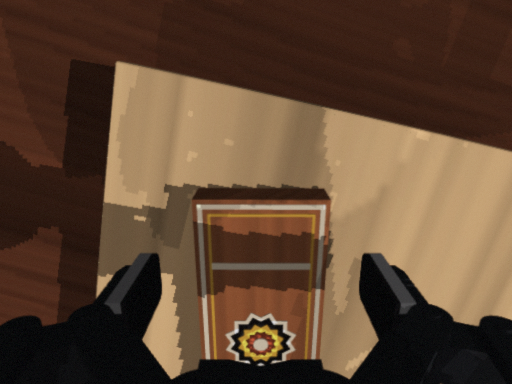

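The lid's end is centred between the open fingers (lid edges at columns 195 and 329, fingers at 160 and 360). I'll lower 2 mm and close.

{"api": "carry_out", "payload": {
  "increments": [
    [0, 0, 0, 2, 0, 0, 80],
    [0, 0, 0, 0, 0, 0, 70],
    [0, 0, 0, 0, 0, 0, 60],
    [0, 0, 0, 0, 0, 0, 50],
    [0, 0, 0, 0, 0, 0, 50],
    [0, 0, 0, 0, 0, 0, 50],
    [0, 0, 0, 0, 0, 0, 50]
  ],
  "squeeze": 25
}}

```text
time: 5.3
ee_pos: [0.5133, 0.2212, 0.0514]
tcp_rot: [-80.7, 90.0, 25.6]
wrist_force: [-1.4, -0.6, 3.1]
opening: 0.0552
```

{"api": "carry_out", "payload": {
  "increments": [
    [0, 0, 0, 0, -5, 4, 50],
    [0, 0, 0, 0, -7, 5, 50],
    [0, 0, 0, 0, -7, 5, 50],
    [0, 0, 0, 0, -7, 5, 50],
    [0, 0, 0, 0, -7, 5, 50],
    [0, 0, 0, 0, -7, 5, 50],
    [0, 0, 0, 0, -7, 5, 50],
    [0, 0, 0, 0, -4, 3, 50],
    [0, 0, 0, 0, -3, 2, 50],
    [0, 0, 0, 0, 0, 0, 50],
    [0, 0, 0, 0, 0, 0, 50]
  ]
}}

```text
time: 6.68
ee_pos: [0.5546, 0.2744, 0.0515]
tcp_rot: [-71.7, 90.0, 34.7]
wrist_force: [-1.8, -1.8, 4.9]
opening: 0.0551
```

Run:
```python
from h import *
o=sensors.get_obs(); print(TW(o).round(4),o['wrist_force'],o['opening'])
im=vision.camera('top'); cv2.imwrite('pics/t4.png',im[:,:,::-1]); crop(im,40,60,150,210,4,'t4c.png')
im=vision.camera('scene'); cv2.imwrite('pics/s4.png',im[:,:,::-1]); crop(im,300,90,430,200,5,'s4c.png')
```

```text
[[ 5.000e-04 -9.594e-01 -2.821e-01  5.546e-01]
 [ 4.000e-04 -2.821e-01  9.594e-01  2.744e-01]
 [-1.000e+00 -6.000e-04  2.000e-04  5.150e-02]
 [ 0.000e+00  0.000e+00  0.000e+00  1.000e+00]] [-1.77241735 -1.78167663  4.93815958] 0.055096536463863595
```

View pics/t4c.png

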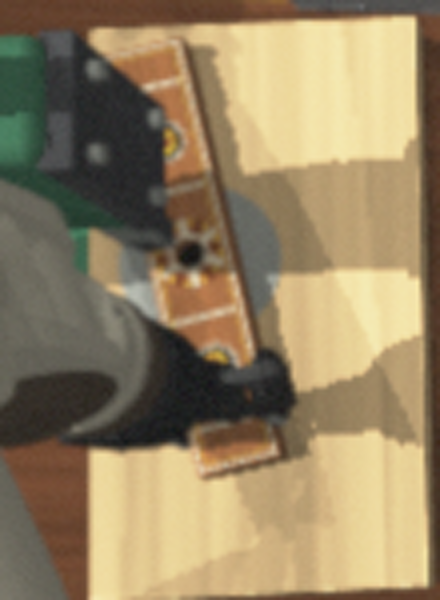

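View pics/s4c.png

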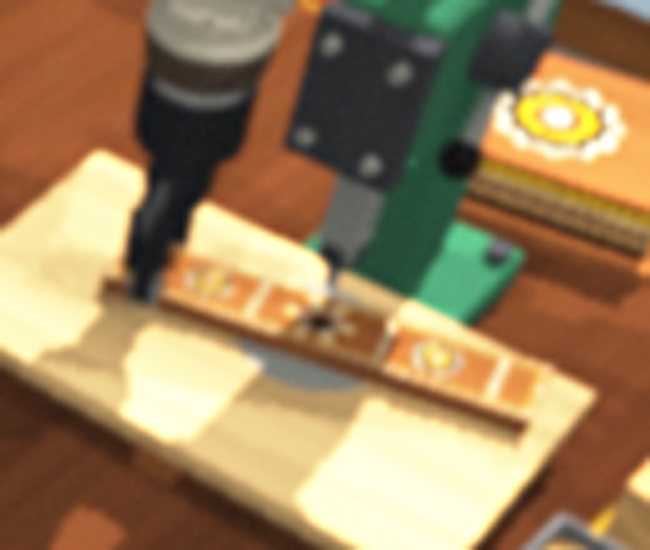

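Run:
```python
from h import *
C=cam('top');S=cam('scene')
print('top seat',plane(C,[[40+190/4-.375,60+252/4-.375]],.066),'scene seat',plane(S,[[300+324/5-.4,90+322/5-.4]],.066))
print(proj(S,[[.667,.3065,.066],[.667,.3065,.098]]))
print('scene punch',plane(S,[[300+335/5-.4,90+275/5-.4]],.098))
```

```text
top seat [[0.67002533 0.3059632  0.066     ]] scene seat [[0.67122298 0.30752389 0.066     ]]
[[363.18706176 153.55034954]
 [365.43065581 146.59386263]]
scene punch [[0.66398251 0.31789282 0.098     ]]
```

Tool motion puts the seat at (0.6675, 0.307), and the top and scene views agree within about 3 mm. In the scene crop the punch stands right above the seat at (324,322). I'll release, raise, and verify from the wrist.

{"api": "carry_out", "payload": {
  "increments": [
    [0, 0, 0, 0, 0, 0, 75],
    [0, 0, 0, 0, 0, 0, 100],
    [0, 0, 0, 0, 0, 0, 100],
    [0, 0, 0, 0, 0, 0, 100],
    [0, 0, 0, -20, 0, 0, 100],
    [0, 0, 0, -40, 0, 0, 100],
    [0, 0, 0, -40, 10, 0, 100],
    [0, 0, 0, -50, 10, 0, 100],
    [0, 0, 0, -50, 10, 0, 100],
    [0, 0, 0, -40, 10, 0, 100],
    [0, 0, 0, 0, 0, 0, 100],
    [0, 0, 0, 0, 0, 0, 100]
  ]
}}

```text
time: 8.28
ee_pos: [0.5158, 0.2625, 0.2916]
tcp_rot: [-80.6, 90.0, 25.7]
wrist_force: [0.9, 0.6, 0.4]
opening: 0.0853
```

Run:
```python
from h import *
o=sensors.get_obs(); print(o['time'],TW(o).round(4))
im=vision.camera('wrist'); cv2.imwrite('pics/w5.png',im[:,:,::-1])
np.save('w5T.npy',TW(o))
C=cam('wrist',o); p=proj(C,[[.667,.3065,.098],[.667,.3065,.066]]); print(p)
x,y=p[1].astype(int); print(x-70,y-60); crop(im,x-70,y-60,x+70,y+60,5,'w5c.png')
```

```text
8.275 [[ 6.000e-04 -9.594e-01 -2.819e-01  5.158e-01]
 [ 3.000e-04 -2.819e-01  9.594e-01  2.625e-01]
 [-1.000e+00 -7.000e-04  1.000e-04  2.916e-01]
 [ 0.000e+00  0.000e+00  0.000e+00  1.000e+00]]
[[259.91766365 298.17675781]
 [259.94302012 282.72267397]]
189 222
```

View pics/w5c.png

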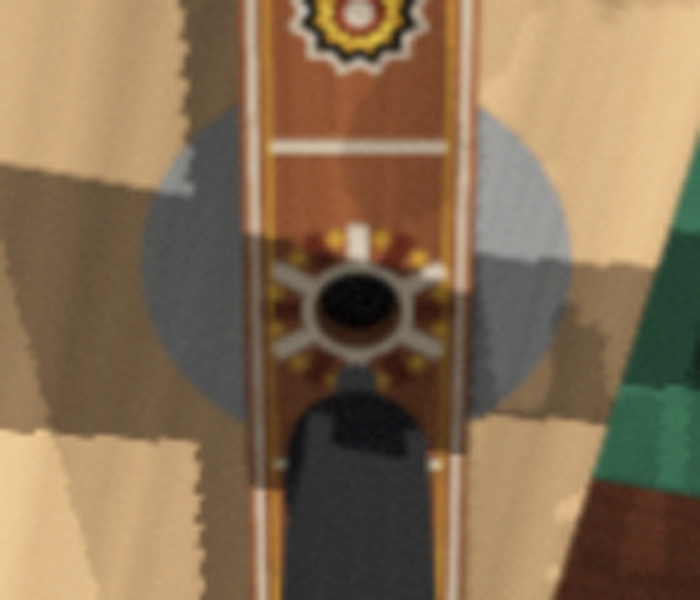

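The seat centre (crop 357,303) and punch (355,381) are 78 crop px apart in the row direction, against 77 expected. In columns the offset is about 0.4 px, so the lid is aligned within about 1 mm. Next I go over to the pale tray.

{"api": "carry_out", "payload": {
  "increments": [
    [0, 0, 0, 0, 10, -27, 100],
    [0, 0, 0, 0, 20, -50, 100],
    [0, 0, 0, 0, 20, -50, 100],
    [0, 0, 0, 0, 20, -50, 100],
    [0, 0, 0, 0, 20, -50, 100],
    [0, 0, 0, 0, 20, -50, 100],
    [0, 0, 0, 0, 20, -50, 100],
    [0, 0, 0, 0, 20, -50, 100],
    [0, 0, 0, 0, 20, -50, 100],
    [0, 0, 0, 0, 20, -50, 100],
    [0, 0, 0, 0, 20, -50, 100],
    [0, 0, 0, 0, 11, -41, 100]
  ]
}}

```text
time: 9.82
ee_pos: [0.4629, -0.3468, 0.29]
tcp_rot: [39.2, 89.9, 145.5]
wrist_force: [1.0, 0.3, 0.9]
opening: 0.0854
```

{"api": "carry_out", "payload": {
  "increments": [
    [8, 0, 0, 0, 0, 0, 100],
    [8, 0, 0, 0, 0, 0, 100],
    [8, 0, 0, 0, 0, 0, 100],
    [7.6, 0, 0, 0, 0, 0, 100],
    [0, 0, 0, 0, 0, 0, 100],
    [0, 0, 0, 0, 0, 0, 100]
  ]
}}

```text
time: 10.58
ee_pos: [0.4638, -0.3447, 0.2906]
tcp_rot: [67.7, 89.9, 142.6]
wrist_force: [-0.7, 0.0, 0.0]
opening: 0.0855
```

Run:
```python
from h import *
o=sensors.get_obs(); print(o['time'],TW(o).round(4))
im=vision.camera('wrist'); cv2.imwrite('pics/w6.png',im[:,:,::-1])
np.save('w6T.npy',TW(o))
```

```text
10.575 [[-9.000e-04 -9.657e-01  2.597e-01  4.638e-01]
 [ 7.000e-04  2.597e-01  9.657e-01 -3.447e-01]
 [-1.000e+00  1.000e-03  4.000e-04  2.906e-01]
 [ 0.000e+00  0.000e+00  0.000e+00  1.000e+00]]
```

View pics/w6.png

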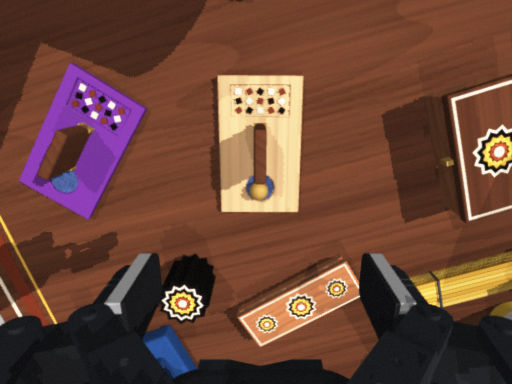

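The wrist view shows the pale tray below, spanning columns 218–303 and rows 75–212. Its dark grip is at (260,152) and the brass ball sits in its blue pocket at (260,188). The purple look-alike is well away at left.

Run:
```python
from h import *
o=sensors.get_obs(); C=cam('wrist',o); im=cv2.imread('pics/w6.png'); hsv=cv2.cvtColor(im,cv2.COLOR_BGR2HSV)
m=cv2.inRange(hsv,(10,50,130),(32,190,255)); m[:, :200]=0; m[:,320:]=0; m[230:]=0
m=cv2.morphologyEx(m,cv2.MORPH_CLOSE,np.ones((25,25)))
c=max(cv2.findContours(m,0,1)[0],key=cv2.contourArea); a=cv2.approxPolyDP(c,8,True).reshape(-1,2); print(a.tolist())
B=plane(C,[[218,75],[303,76],[299,212],[221,212]],.01); print(B.round(4),B.mean(0).round(4),[np.linalg.norm(B[i]-B[i-1]).round(3) for i in range(4)])
for i,j in((3,0),(2,1)):
    d=B[i]-B[j]; print(np.degrees(np.arctan2(d[1],d[0])))
# grip: far top corner & near
print('grip top ends',plane(C,[[260,124],[260,183]],.072).round(4),'ball',plane(C,[[260,191]],.019).round(4))
crop(im[:,:,::-1],205,65,315,225,3.7,'w6c.png')
```

```text
[[318, 43], [292, 52], [291, 75], [217, 75], [220, 200], [200, 209], [298, 211], [299, 185], [319, 173], [300, 172], [304, 55], [319, 54]]
[[ 0.3678 -0.3701  0.01  ]
 [ 0.3948 -0.2741  0.01  ]
 [ 0.5596 -0.3176  0.01  ]
 [ 0.5328 -0.4168  0.01  ]] [ 0.4637 -0.3446  0.01  ] [np.float64(0.172), np.float64(0.1), np.float64(0.17), np.float64(0.103)]
-15.801828496185335
-14.802734454181918
grip top ends [[ 0.429  -0.3355  0.072 ]
 [ 0.4906 -0.3522  0.072 ]] ball [[ 0.5155 -0.3589  0.019 ]]
```

View pics/w6c.png

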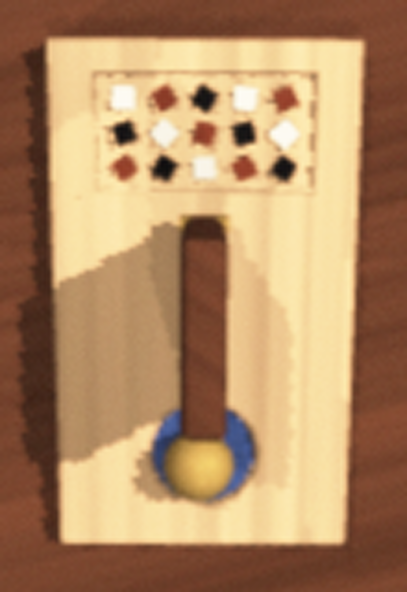

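Tray centre (0.4637, −0.3446) and size 171×101 mm match the description, and the TCP is right above it. I'll descend and close gradually.

{"api": "carry_out", "payload": {
  "increments": [
    [0, 0, 0, 30, 0, 0, 100],
    [0, 0, 0, 50, 0, 0, 100],
    [0, 0, 0, 50, 0, 0, 100],
    [0, 0, 0, 45, 0, 0, 80],
    [0, 0, 0, 35, 0, 0, 60],
    [0, 0, 0, 25, 0, 0, 60],
    [0, 0, 0, 15, 0, 0, 60],
    [0, 0, 0, 9, 0, 0, 50],
    [0, 0, 0, 0, 0, 0, 45],
    [0, 0, 0, 0, 0, 0, 40]
  ],
  "squeeze": 40
}}

```text
time: 11.88
ee_pos: [0.4643, -0.3451, 0.0333]
tcp_rot: [-111.9, 89.9, -37.1]
wrist_force: [0.4, 0.5, -0.4]
opening: 0.0342
```

Run:
```python
from h import *
o=sensors.get_obs(); print(TW(o).round(4),o['wrist_force'],o['opening'])
im=vision.camera('wrist'); cv2.imwrite('pics/w7.png',im[:,:,::-1])
```

```text
[[ 1.100e-03 -9.650e-01  2.624e-01  4.643e-01]
 [-9.000e-04  2.624e-01  9.650e-01 -3.451e-01]
 [-1.000e+00 -1.300e-03 -5.000e-04  3.330e-02]
 [ 0.000e+00  0.000e+00  0.000e+00  1.000e+00]] [ 0.42514638  0.48486573 -0.4382461 ] 0.0342461567476517
```

View pics/w7.png

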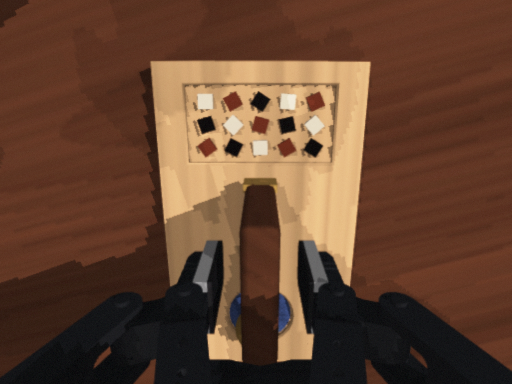

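The grip (column 260) is centred between the fingers, so I'll close softly.

{"api": "carry_out", "payload": {
  "increments": [
    [0, 0, 0, 0, 0, 0, 36],
    [0, 0, 0, 0, 0, 0, 32],
    [0, 0, 0, 0, 0, 0, 28],
    [0, 0, 0, 0, 0, 0, 24],
    [0, 0, 0, 0, 0, 0, 20],
    [0, 0, 0, 0, 0, 0, 17],
    [0, 0, 0, 0, 0, 0, 15],
    [0, 0, 0, 0, 0, 0, 12],
    [0, 0, 0, 0, 0, 0, 8],
    [0, 0, 0, 0, 0, 0, 0],
    [0, 0, 0, 0, 0, 0, 0]
  ],
  "squeeze": 40
}}

```text
time: 13.3
ee_pos: [0.4639, -0.3448, 0.0323]
tcp_rot: [-160.0, 90.0, -85.2]
wrist_force: [-0.5, -1.1, 1.3]
opening: 0.0134
```

{"api": "carry_out", "payload": {
  "increments": [
    [0, 0, 0, -1, 0, 0, 0],
    [0, 0, 0, -3, 0, 0, 0],
    [0, 0, 0, -4, 0, 0, 0],
    [0, 0, 0, -6, 0, 0, 0],
    [0, 0, 0, -6, 0, 0, 0],
    [0, 0, 0, -6, 0, 0, 0],
    [0, 0, 0, -4, 0, 0, 0],
    [0, 0, 0, -3, 0, 0, 0],
    [0, 0, 0, -1, 0, 0, 0],
    [0, 0, 0, 0, 0, 0, 0]
  ]
}}

```text
time: 14.55
ee_pos: [0.4638, -0.3447, 0.0662]
tcp_rot: [75.5, 90.0, 150.2]
wrist_force: [0.9, 0.1, -1.8]
opening: 0.0137
```

Run:
```python
from h import *
o=sensors.get_obs(); print(TW(o).round(4),o['wrist_force'],o['torque'],o['opening'])
for n in('scene','top'):
    im=vision.camera(n); cv2.imwrite(f'pics/{n}8.png',im[:,:,::-1])
    C=cam(n); x,y=proj(C,[[.48,-.345,.05]])[0].astype(int); crop(im,x-60,y-50,x+60,y+50,5,f'{n}8c.png')
```

```text
[[-1.000e-04 -9.649e-01  2.625e-01  4.638e-01]
 [ 1.000e-04  2.625e-01  9.649e-01 -3.447e-01]
 [-1.000e+00  1.000e-04  0.000e+00  6.620e-02]
 [ 0.000e+00  0.000e+00  0.000e+00  1.000e+00]] [ 0.93812103  0.09956873 -1.84603462] [-0.04303142  0.0209209  -0.001758  ] 0.01370056730764374
```

View pics/scene8c.png

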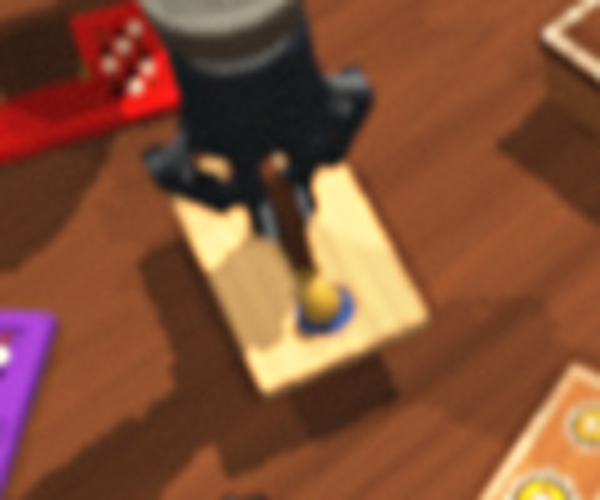

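View pics/top8c.png

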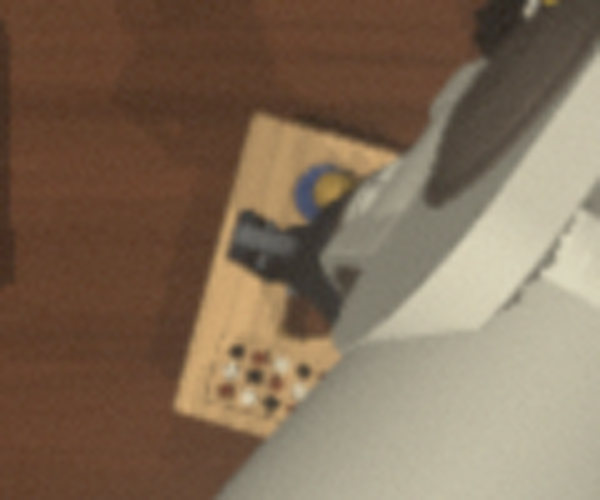

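The tray hangs level, clear of the bench, with the ball in its pocket (scene crop 322,298). I'll lift further, then turn gently to the press's direction.

{"api": "carry_out", "payload": {
  "increments": [
    [0, 0, 0, -2, 0, 0, 0],
    [0, 0, 0, -4, 0, 0, 0],
    [0, 0, 0, -6, 0, 0, 0],
    [0, 0, 0, -8, 0, 0, 0],
    [0, 0, 0, -10, 0, 0, 0],
    [0, 0, 0, -10, 0, 0, 0],
    [0, 0, 0, -8, 0, 0, 0],
    [0, 0, 0, -6, 0, 0, 0],
    [0, 0, 0, -4, 0, 0, 0],
    [0, 0, 0, -2, 0, 0, 0],
    [0, 0, 0, 0, 0, 0, 0],
    [0, 0, 0, 0, 0, 0, 0]
  ]
}}

```text
time: 16.15
ee_pos: [0.4638, -0.3447, 0.126]
tcp_rot: [69.2, 90.0, 144.0]
wrist_force: [-0.3, 0.1, -2.4]
opening: 0.0137
```

{"api": "carry_out", "payload": {
  "increments": [
    [-0.6, 0, 0, 0, 0, 0, 0],
    [-1.2, 0, 0, 0, 0, 0, 0],
    [-1.8, 0, 0, 0, 0, 0, 0],
    [-2.4, 0, 0, 0, 0, 0, 0],
    [-2.4, 0, 0, 0, 0, 0, 0],
    [-2.4, 0, 0, 0, 0, 0, 0],
    [-2.4, 0, 0, 0, 0, 0, 0],
    [-2.4, 0, 0, 0, 0, 0, 0],
    [-1.8, 0, 0, 0, 0, 0, 0],
    [-1.2, 0, 0, 0, 0, 0, 0],
    [-0.6, 0, 0, 0, 0, 0, 0],
    [0, 0, 0, 0, 0, 0, 0]
  ]
}}

```text
time: 17.65
ee_pos: [0.4638, -0.3448, 0.1263]
tcp_rot: [163.7, 90.0, -102.3]
wrist_force: [0.4, -0.1, -2.6]
opening: 0.0137
```

Run:
```python
from h import *
o=sensors.get_obs(); T=TW(o); print(o['time'],T.round(4),o['wrist_force'])
d=np.array([.5424,.297,T[2,3]])-T[:3,3]; print((T[:3,:3].T@d*1000).round(1))
im=vision.camera('scene'); C=cam('scene'); x,y=proj(C,[[.5,-.345,.11]])[0].astype(int); crop(im,x-60,y-50,x+60,y+50,5,'scene9c.png')
```

```text
17.65 [[-0.     -0.9976 -0.0693  0.4638]
 [-0.     -0.0693  0.9976 -0.3448]
 [-1.      0.     -0.      0.1263]
 [ 0.      0.      0.      1.    ]] [ 0.41498086 -0.08711897 -2.56135384]
[  -0.  -122.9  634.8]
```

View pics/scene9c.png

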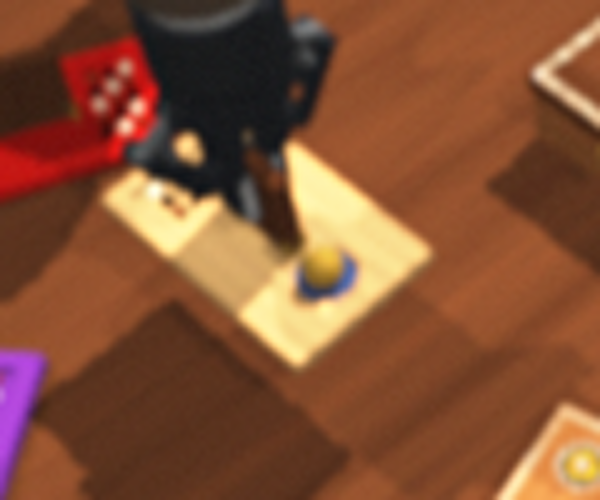

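The ball is still central in its pocket (322,268), so I'll carry the tray across.

{"api": "carry_out", "payload": {
  "increments": [
    [0, 0, 0, 0, 0, 4, 0],
    [0, 0, 0, 0, -1, 8, 0],
    [0, 0, 0, 0, -1, 12, 0],
    [0, 0, 0, 0, -2, 16, 0],
    [0, 0, 0, 0, -2, 20, 0],
    [0, 0, 0, 0, -2, 20, 0],
    [0, 0, 0, 0, -2, 20, 0],
    [0, 0, 0, 0, -2, 20, 0],
    [0, 0, 0, 0, -2, 20, 0],
    [0, 0, 0, 0, -2, 20, 0],
    [0, 0, 0, 0, -2, 20, 0],
    [0, 0, 0, 0, -2, 20, 0]
  ]
}}

```text
time: 19.2
ee_pos: [0.4699, -0.1425, 0.1263]
tcp_rot: [-55.6, 90.0, 38.3]
wrist_force: [0.3, -0.1, -2.3]
opening: 0.0137
```

{"api": "carry_out", "payload": {
  "increments": [
    [0, 0, 0, 0, -2, 20, 0],
    [0, 0, 0, 0, -2, 20, 0],
    [0, 0, 0, 0, -2, 20, 0],
    [0, 0, 0, 0, -2, 20, 0],
    [0, 0, 0, 0, -2, 20, 0],
    [0, 0, 0, 0, -2, 20, 0],
    [0, 0, 0, 0, -2, 20, 0],
    [0, 0, 0, 0, -2, 20, 0],
    [0, 0, 0, 0, -2, 20, 0],
    [0, 0, 0, 0, -2, 20, 0],
    [0, 0, 0, 0, -2, 20, 0],
    [0, 0, 0, 0, -2, 20, 0]
  ]
}}

```text
time: 20.7
ee_pos: [0.4769, 0.0985, 0.1263]
tcp_rot: [-99.4, 90.0, -5.4]
wrist_force: [-0.4, -0.6, -3.0]
opening: 0.014
```

{"api": "carry_out", "payload": {
  "increments": [
    [0, 0, 0, 0, -2, 20, 0],
    [0, 0, 0, 0, -2, 20, 0],
    [0, 0, 0, 0, -2, 20, 0],
    [0, 0, 0, 0, -2, 20, 0],
    [0, 0, 0, 0, -2, 20, 0],
    [0, 0, 0, 0, -2, 20, 0],
    [0, 0, 0, 0, -2, 18, 0],
    [0, 0, 0, 0, -2, 17, 0],
    [0, 0, 0, 0, -1, 15, 0],
    [0, 0, 0, 0, -1, 12, 0],
    [0, 0, 0, 0, -1, 8, 0],
    [0, 0, 0, 0, 0, 5, 0]
  ]
}}

```text
time: 22.2
ee_pos: [0.4826, 0.2934, 0.1262]
tcp_rot: [138.8, 90.0, -127.2]
wrist_force: [-0.4, 0.3, -2.0]
opening: 0.0134
```

Run:
```python
from h import *
o=sensors.get_obs(); T=TW(o); print(o['time'],T.round(4),o['wrist_force'],o['opening'])
d=np.array([.5424,.297,T[2,3]])-T[:3,3]; print((T[:3,:3].T@d*1000).round(1))
im=vision.camera('scene'); crop(im,280,60,440,200,4,'scene10c.png')
im=vision.camera('top'); crop(im,20,60,180,220,3.5,'top10c.png')
```

```text
22.2 [[-1.000e-04 -9.976e-01 -6.940e-02  4.826e-01]
 [-2.000e-04 -6.940e-02  9.976e-01  2.934e-01]
 [-1.000e+00  1.000e-04 -2.000e-04  1.262e-01]
 [ 0.000e+00  0.000e+00  0.000e+00  1.000e+00]] [-0.36868061  0.29542522 -2.03050925] 0.013439157634071924
[ -0.  -59.9  -0.5]
```

View pics/scene10c.png

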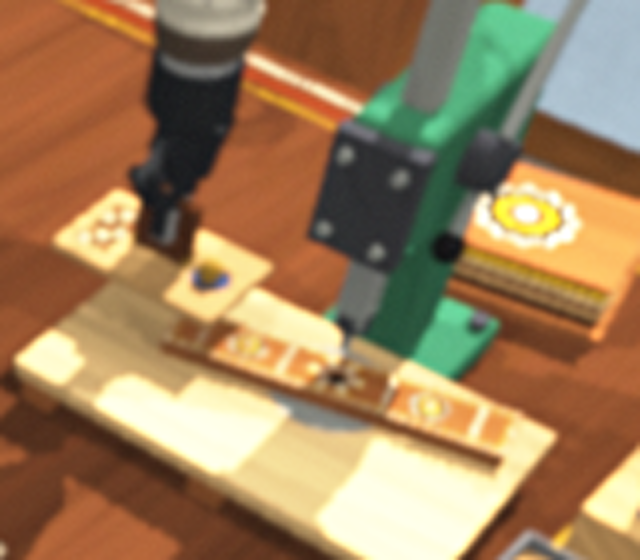

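View pics/top10c.png

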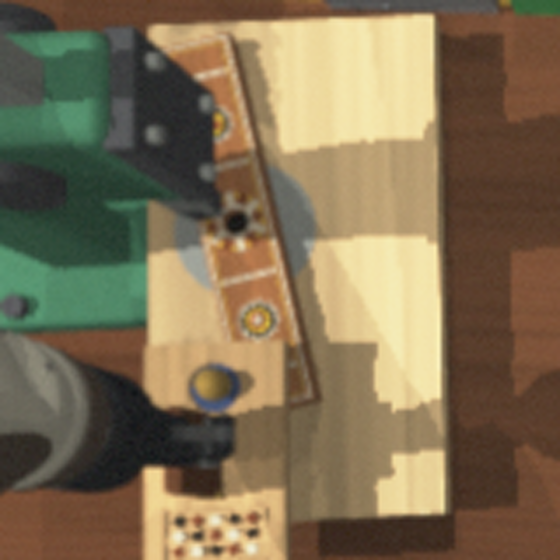

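The tray is level with the ball in its pocket. The lid seat is still under the punch and the front is clear. I'll make the last advance of 55 mm.

{"api": "carry_out", "payload": {
  "increments": [
    [0, 0, 0, 0, -2, 0, 0],
    [0, 0, 0, 0, -4, 0, 0],
    [0, 0, 0, 0, -6, 0, 0],
    [0, 0, 0, 0, -8, 0, 0],
    [0, 0, 0, 0, -8, 0, 0],
    [0, 0, 0, 0, -8, 0, 0],
    [0, 0, 0, 0, -7, 0, 0],
    [0, 0, 0, 0, -5, 0, 0],
    [0, 0, 0, 0, -4, 0, 0],
    [0, 0, 0, 0, -2, 0, 0],
    [0, 0, 0, 0, -1, 0, 0],
    [0, 0, 0, 0, 0, 0, 0]
  ]
}}

```text
time: 23.8
ee_pos: [0.5375, 0.2969, 0.1263]
tcp_rot: [100.6, 90.0, -165.4]
wrist_force: [-0.4, -0.2, -3.5]
opening: 0.0137
```

{"api": "carry_out", "payload": {
  "increments": [
    [0, 0, 0, 0, 0, 0, 0],
    [0, 0, 0, 0, 0, 0, 0],
    [0, 0, 0, 0, 0, 0, 0],
    [0, 0, 0, 0, 0, 0, 0],
    [0, 0, 0, 0, 0, 0, 0],
    [0, 0, 0, 0, 0, 0, 0],
    [0, 0, 0, 0, 0, 0, 0],
    [0, 0, 0, 0, 0, 0, 0]
  ]
}}

```text
time: 24.8
ee_pos: [0.5375, 0.2969, 0.1263]
tcp_rot: [37.7, 90.0, 131.7]
wrist_force: [0.3, 0.4, -2.9]
opening: 0.0134
```

Run:
```python
from h import *
o=sensors.get_obs(); T=TW(o); print(o['time'],T.round(4),o['wrist_force'],o['torque'],o['opening'])
im=vision.camera('scene'); crop(im,280,60,440,200,4,'scene11c.png')
im=vision.camera('top'); crop(im,20,60,180,220,3.5,'top11c.png')
```

```text
24.8 [[-0.     -0.9976 -0.0694  0.5375]
 [ 0.     -0.0694  0.9976  0.2969]
 [-1.      0.      0.      0.1263]
 [ 0.      0.      0.      1.    ]] [ 0.29618009  0.43647949 -2.91873912] [-0.051191    0.04255296  0.00661045] 0.013392494751542118
```

View pics/scene11c.png

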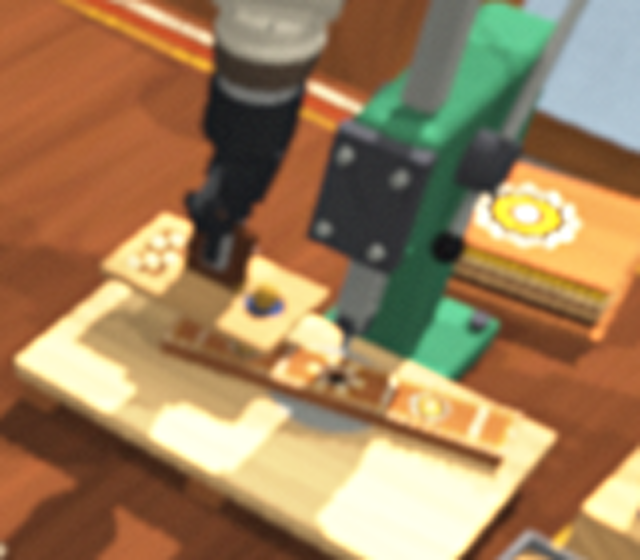

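View pics/top11c.png

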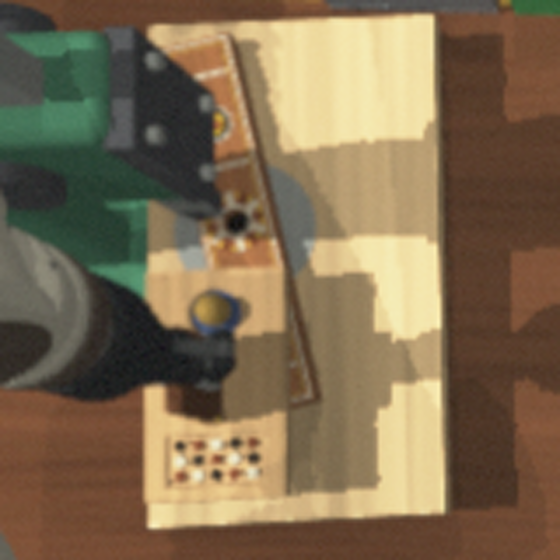

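By geometry the ball is about 80 mm from the punch tip and the tray underside is at about 94 mm. In the top view the tray's front edge stops short of the seat at (237,220), and the wrist force is just the tray's weight. I'm handing in.

Run:
```python
from h import *
C=cam('top'); b=plane(C,[[20+213/3.5,60+310/3.5]],.113)[0]; s=plane(C,[[20+237/3.5,60+220/3.5]],.066)[0]
print('ball',b,'dist',np.linalg.norm(b-[.667,.3065,.098]),'seat',s)
from workcell import job_done
print(job_done())
```

```text
ball [0.58869711 0.29596424 0.113     ] dist 0.08041980604946944 seat [0.66942464 0.30435538 0.066     ]
the job is handed in; nothing more can be done
None
```

The job is handed in; no verdict is reported. I slid the lid about 67 mm along the board, held by its near end and kept flat, until the seat was under the punch, then let go. I then picked up the pale tray by its grip, carried it level to the -x side of the press, and handed in while still holding it there at about 25 s.

**Last checks:**
- **Seat:** after release, the wrist camera showed it within about 1 mm of the punch axis. A rougher reading from the top view just before hand-in put it about 3 mm off, still under the 5 mm limit.
- **Ball:** it was in its pocket and measured 80 mm from the punch tip.
- **Tray:** the tool pointed straight down, so the tray should be level, and its underside is about 94 mm above the bench. I saw no contact with the lid or press, and the wrist force was only a small steady downward load of about 3 N.

**One disagreement:** picking the punch tip by eye in the scene camera put it about 12 mm off in y. The wrist views, the board corners and the plate under the punch all agreed with each other, so I left that reading out.

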